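# Cock and trip the spring hammer to drive a display pin home

### The arm

A 6-joint arm with a two-finger parallel gripper is mounted at the origin on a cart in front of the work surface, level with it; the furniture and walls round the work are solid. World frame = base frame: x ahead of the robot, y to its left, z up, the work surface at z = 0. Lengths are in m, angles in rad, forces in N, time in s.
With the tool pointing down it reaches from about 0.35 to 0.975 m from the base axis. Payload 4.9 kg.
Tool frame: the origin (TCP) lies on the centre line of the jaws, within the pads' length; the fingertips stand ctrl.tcp_to_tips ahead of it and the grasp point (between the pads) lies 3 mm ahead of it (ctrl.tcp_to_tips is the distance from the TCP to the fingertips, in m); z points along the fingers, y is the direction in which the jaws open and shut (so a half turn about z gives the same grasp; the last joint's range is limited). The gripper opens to 85 mm and grips with 20 to 120 N. Pads are 22 mm wide; open, the fingers measure 114 mm over their backs; the gripper's body (76 mm by 85 mm) begins 54 mm behind the grasp point. The pads swing forward as they close: fully open they stand 13 mm farther back than shut.
Start: joints at [-1.341, 0.053, 1.613, -0, 1.476, -0.119], TCP at [0.214, -0.587, 0.253] pointing down, gripper open.
Joint ranges: [-3.01, 3.01], [-1.01, 2.22], [0.06, 2.58], [-1.02, 4.17], [0.09, 2.62], [-3.14, 3.14]. Speed limits (rad/s): [2.57, 2.57, 3.14, 3.14, 3.14, 3.14].

### API

Orientations are given as a rotation vector (axis times angle).
In Python, from station import ctrl, vision gives the robot as it stands.
- The arm moves only by the tool jog_arm, never from a script. Its argument "deltas" is a list of rows, each a list of 7 numbers: the turn, a rotation vector about the tool's x, y, z in rad, then the shift along the tool's x, y, z in cm, then the opening, from 0 (shut) to 1 (fully open). A call has 1 to 12 rows; each row shifts and turns the commanded pose from where the row before left it, along the tool's axes as they then stand; what a row does not reach is not made up. A row lasts 1/12 s, in which the tool goes at most 41.7 mm and 7.16 degrees, less where a joint would pass 70% of its speed; a pose out of reach is approached as far as the arm can. A call with a gripper value outside its range is refused whole. The fingers move at their own pace and stop on an object; "grip_force" is the grip in N (left out, the last holds). Time passes only in rows, so rows that do not move let the fingers close. It gives the time, the measured TCP pose, the force and the opening at its end, in the units of the state.
- ctrl.get_obs(): the state, without advancing time (a new reading comes with each control period).
- vision.get_image(name): name is "side" or "top"; returns (picture, depth): 420x560x3 uint8, red, green, blue; 420x560 float32, m along the optical axis (not along the pixel's ray), 0 where there is no reading.
- vision.calibration(name): a dict with "fx", "fy", "cx", "cy" (pixels), "dist" ([k1, k2, p1, p2, k3] as OpenCV has them; the pictures are not rectified), "rvec" (rotation vector, rad) and "tvec" (3), from world to camera coordinates, as OpenCV has them. Camera axes: x right, y down, z forward; pixel columns grow to the right and rows downward; lengths in m; the calibration is good to about 2 mm. A picture is of the moment at which its call begins. calibration takes no time and is no camera call.
- ctrl.finish_job(): hands the job in, once; it reports no verdict.
The state is a dict: "t": time; "q": joint angles; "dq": joint speeds; "effort": joint torques, N m; "tool_pos": TCP position; "tool_rot": TCP orientation; "contact_force": force on the tool from outside, world axes, zero at the start; "wrist_torque": the same for the moment, N m; "opening": finger opening in m.
Only numpy, scipy, OpenCV 4.12 (cv2) and the standard library are available. Lean on these libraries where they do the work, as an engineer would, in place of code of your own. Each camera call takes 0.05 s, during which the arm holds its last target. There are 200 camera calls.

### The job

Cock the bench spring hammer: press its black roller lever down, by feel and without forcing it (25 N at most), until the sear catches, and let go so that the hammer stays cocked by itself for a moment. Then trip it with the red pedal so that the blow drives the brass pin fully home in the oak block. Do not push the pin yourself, press the pedal no harder than 20 N, and leave the tin, pliers and bangle where they are.

Things in the scene. Friction and masses are not known exactly. Their poses are not given: they have to be found in the camera images.
- striker: The whole spring hammer, a green machine bolted down, base 235x150x12 mm. Origin: on the table under the hammer's pivot. Its x axis points from the robot's side to the far side where the pin stands, y to the left, z up. Green cheeks reach 117 mm high; the sear post and steel sear arm reach 162 mm at x -45 to 5 mm, y -50 to -23 mm.
- pivot (a point): Hammer's pivot, on a level axis along the machine's y, 100 mm above the table; hammer and cocking lever turn together about it. The sear catches somewhere between 0.5 and 0.95 rad of hammer travel: it differs every time and cannot be read from these poses. Let go before the catch, the hammer falls back and strikes.
- roller (a point): Centre of the black, freely turning roller (24 mm diameter, 46 mm long along y) on the cocking lever, 110 mm from the pivot, near side, y = +64 mm. Press it down from above: it goes down an arc about the pivot. At rest the lever slopes 0.42 rad up towards the robot (roller centre 145 mm high). When the hammer is tripped it flies back up (top at 160 mm): keep out of its way.
- hammer (a joint): Hammer and lever, rad: 0 at rest on the raised pin, grows as it is cocked, -0.08 on the pin driven home. The roller resists with 6 to 8 N at rest and 9 to 13 N near the catch. About 3 mm of roller travel past the catch a rubber buffer adds 3.5 N per mm, so a rise to 16 to 18 N means that the sear has dropped in. Over 25 N damages the sear.
- hammer_face (a point): Centre of the striking face of the steel hammer head (26 mm diameter), 100 mm beyond the pivot on the far side.
- pedal (a point): Centre of the top of the red trigger pedal, 32 mm (x) by 40 mm (y), 144 mm above the table, at x -115, y -105 mm in the machine's frame. Press it straight down: it turns about a level y axis 80 mm to its far side, needs 1 to 3 N when not cocked and 4 to 10 N when cocked, lets go after 6 to 12 mm, stops at 19 mm and springs back. 20 N at most.
- pin (a joint): Brass pin in the oak block, m: 0 = standing 8 mm too high, 0.008 = fully home with its collar on the block. It is tight: 25 N of friction, so only the hammer's blow drives it.
- pin_head (a point): Centre of the top of the brass pin's head (18 mm diameter), under the hammer head; 58 mm above the table at the start, 50 mm when home.
- tin1: Bystander, loose: round aluminium screw-lid tin, 58 mm across, 23 mm high. Origin: centre of its underside.
- pliers_flat: Bystander, loose: red-handled jewellery pliers, 145 mm long, lying flat, 12 mm high. Origin: centre of its underside.
- steel_bangle: Bystander, loose: open steel bangle lying flat, 56x64 mm, 16 mm high. Origin: centre of its underside.

How it is judged:
By the outcome, as a careful person would: the job done as asked, in the order asked, and still so for the second after the job is handed in, with the robot touching nothing.
It also fails if it takes over 42 s, if anything falls off the work surface, if the arm or the gripper's body presses on something with over 40 N, if the wrist force passes 120 N, or if a joint passes its speed limit or range.

## Working session

There is one attempt and no reset: what is moved stays moved. The work goes in short steps, Python scripts to look and compute and a tool call to move; the robot and the scene stay as the last step left them, time stands still between calls to the robot, and variables do not carry over. Pictures are saved under pics/ and viewed, about 8 in all and at most 12, crops included, and the job is handed in when it is done.

Besides the shell and the picture viewer there is one more tool, called after "Emit:" as name(argument=value, ...) on one line, values as JSON. jog_arm: Moves the arm, as the interface text tells. Its arguments: {"type":"object","properties":{"deltas":{"type":"array"},"grip_force":{"type":"number"}},"required":["deltas"]}

```bash
mkdir -p pics; python3 - <<'E'
from station import ctrl, vision
import cv2,numpy as np
o=ctrl.get_obs();print({k:np.round(v,3).tolist() for k,v in o.items()},ctrl.tcp_to_tips)
for n in("side","top"):
    im,d=vision.get_image(n);cv2.imwrite(f"pics/{n}0.png",im[...,::-1]);np.save(f"pics/{n}0.npy",d)
    print(n,vision.calibration(n))
E
```

```text
{'t': 0.0, 'q': [-1.341, 0.053, 1.614, -0.0, 1.476, -0.119], 'dq': [-0.0, -0.0, -0.002, 0.0, 0.001, -0.002], 'effort': [-0.001, -39.368, -37.018, -0.0, 0.007, 0.0], 'tool_pos': [0.213, -0.587, 0.252], 'tool_rot': [-3.092, -0.545, 0.0], 'contact_force': [0.31, 0.21, 0.045], 'wrist_torque': [-0.003, -0.043, 0.02], 'opening': 0.086} 0.022
side {'fx': 544.470561913514, 'fy': 544.470561913514, 'cx': 282.80349661169294, 'cy': 202.92681565263425, 'dist': array([0.00415701, 0.        , 0.        , 0.        , 0.        ]), 'rvec': array([ 0.4017227 , -2.4121952 ,  1.70692016]), 'tvec': array([0.45337448, 0.23060445, 0.70672182])}
top {'fx': 515.4040729251655, 'fy': 515.4040729251655, 'cx': 287.46376067024937, 'cy': 203.44910275586506, 'dist': array([-0.10779144,  0.        ,  0.        ,  0.        ,  0.        ]), 'rvec': array([ 2.1312322 , -2.12460756,  0.18270048]), 'tvec': array([-0.17331523,  0.52550696,  0.90325997])}
```

View pics/side0.png

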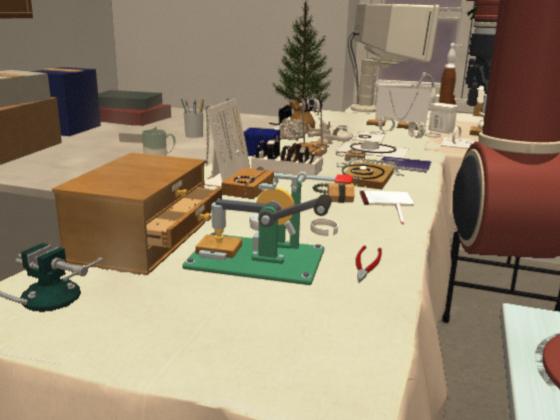

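View pics/top0.png

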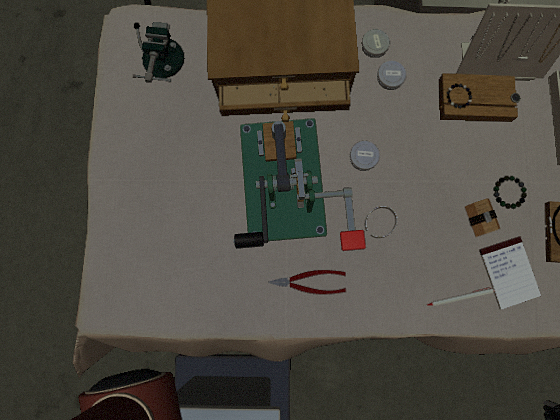

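The side view shows the roller at about (323,206) and the red pedal at (343,180). In the top view the roller is at (249,240), the pedal at (353,240), and base bolts at (246,127), (313,123) and (320,230). I'll enlarge both for exact pixels.

```bash
python3 - <<'E'
import cv2,numpy as np
a=cv2.imread("pics/side0.png")[160:285,180:380];b=cv2.imread("pics/top0.png")[110:260,225:380]
b=cv2.convertScaleAbs(b,alpha=1.8)
a=cv2.resize(a,None,fx=2,fy=2,interpolation=2);b=cv2.resize(b,None,fx=2.5,fy=2.5,interpolation=2)
c=np.zeros((375,800,3),np.uint8);c[:250,:400]=a;c[:375,400:400+b.shape[1]]=b
cv2.imwrite("pics/crop.png",c)
E
```

```text
(no output)
```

View pics/crop.png

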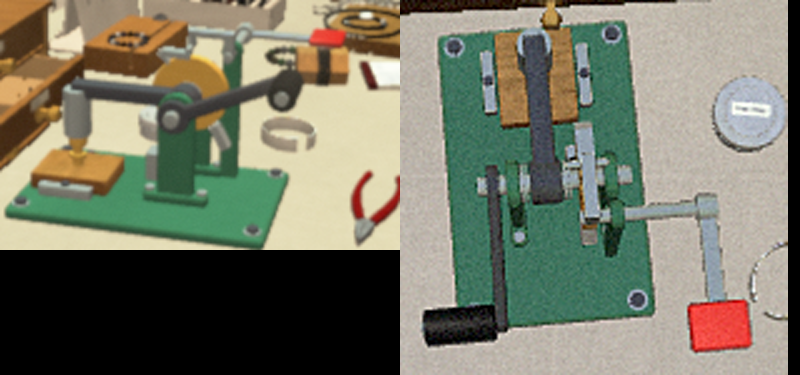

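```bash
cat > h.py <<'E'
import cv2,numpy as np
from station import ctrl,vision
def cam(n):
    c=vision.calibration(n);K=np.array([[c['fx'],0,c['cx']],[0,c['fy'],c['cy']],[0,0,1]])
    return K,c['dist'],c['rvec'],c['tvec']
def tri(s,t):
    P=[];p=[]
    for n,x in(("side",s),("top",t)):
        K,d,r,tv=cam(n);P.append(np.c_[cv2.Rodrigues(r)[0],tv]);p.append(cv2.undistortPoints(np.array([[x]],float),K,d).reshape(2,1))
    X=cv2.triangulatePoints(*P,*p)[:,0];return X[:3]/X[3]
def atz(n,x,z):
    K,d,r,tv=cam(n);R=cv2.Rodrigues(r)[0];u=cv2.undistortPoints(np.array([[x]],float),K,d).ravel()
    C=-R.T@tv;v=R.T@np.r_[u,1];return C+v*(z-C[2])/v[2]
def proj(n,X):
    K,d,r,tv=cam(n);return cv2.projectPoints(np.atleast_2d(X).astype(float),r,tv,K,d)[0][:,0]
E
python3 - <<'E'
from h import *
np.set_printoptions(precision=4,suppress=True)
print("roller",tri((323,206),(249,240)),"pedal",tri((343,180),(353,240)))
for n,x,z in(("top",(246,127),.012),("top",(313,123),.012),("top",(320,230),.012),("top",(353,240),.144),("top",(249,240),.145),("side",(323,206),.145)):print(n,x,atz(n,x,z))
E
```

```text
roller [ 0.4477 -0.1097  0.1435] pedal [ 0.4495 -0.2798  0.1383]
top (246, 127) [ 0.6845 -0.0895  0.012 ]
top (313, 123) [ 0.693  -0.2212  0.012 ]
top (320, 230) [ 0.4812 -0.2333  0.012 ]
top (353, 240) [ 0.4484 -0.2792  0.144 ]
top (249, 240) [ 0.4479 -0.1097  0.145 ]
side (323, 206) [ 0.4463 -0.1056  0.145 ]
```

The crop puts the roller at top-view (249,240.5) and the pedal at (353,240), and the side-view roller cap at (322.5,205). The triangulated heights, 143 and 138 mm, agree with the text. The machine's yaw is about 0.06 rad, so I'll shut the gripper, square the tool to the world and move over the roller.

Emit:
jog_arm(deltas=[[0,0,0.0873,0,0,0,0],[0,0,0.0873,0,0,0,0],[0,0,0.0873,0,0,0,0],[0,0,0.0873,0,0,0,0],[0,0,0,1.3,-2.65,0,0],[0,0,0,1.3,-2.65,0,0],[0,0,0,1.3,-2.65,0,0],[0,0,0,1.3,-2.65,0,0],[0,0,0,1.3,-2.65,0,0],[0,0,0,1.3,-2.65,0,0],[0,0,0,1.3,-2.65,0,0],[0,0,0,1.3,-2.65,0,0]], grip_force=40)

```text
t: 1.1
tool_pos: [0.3179, -0.3738, 0.2527]
tool_rot: [-3.141, 0.001, 0.001]
contact_force: [0.3, -0.2, 0.2]
opening: -0.0
```

Emit:
jog_arm(deltas=[[0,0,0,1.3,-2.65,0,0],[0,0,0,1.3,-2.65,0,0],[0,0,0,1.3,-2.65,0,0],[0,0,0,1.3,-2.65,0,0],[0,0,0,1.3,-2.65,0,0],[0,0,0,1.3,-2.65,0,0],[0,0,0,1.3,-2.65,0,0],[0,0,0,1.3,-2.65,0,0],[0,0,0,1.3,-2.65,0,0],[0,0,0,1.3,-2.65,0,0],[0,0,0,0,0,0,0],[0,0,0,0,0,0,0]])

```text
t: 2.1
tool_pos: [0.4478, -0.1094, 0.2528]
tool_rot: [-3.142, -0.004, 0.002]
contact_force: [-0.9, -1.2, -1.3]
opening: 0.0001
```

Emit:
jog_arm(deltas=[[0,0,0,0,0,1.5,0],[0,0,0,0,0,1.5,0],[0,0,0,0,0,1.5,0],[0,0,0,0,0,1.0,0],[0,0,0,0,0,0.5,0],[0,0,0,0,0,0,0],[0,0,0,0,0,0,0]])

```text
t: 2.68
tool_pos: [0.4477, -0.1109, 0.1935]
tool_rot: [3.141, -0.002, 0.0]
contact_force: [0.1, 0.4, 0.8]
opening: -0.0
```

```bash
python3 - <<'E'
from h import *
a=vision.get_image("side")[0][120:290,200:440,::-1];b=vision.get_image("top")[0][110:280,200:380,::-1]
a=cv2.resize(a,(400,283),interpolation=2);b=cv2.resize(cv2.convertScaleAbs(b,alpha=1.8),(400,378),interpolation=2)
c=np.zeros((378,800,3),np.uint8);c[:283,:400]=a;c[:,400:]=b;cv2.imwrite("pics/c1.png",c)
print(ctrl.get_obs()['contact_force'],ctrl.get_obs()['tool_pos'])
E
```

```text
[ 0.81082375 -0.37944934  0.00735118] [ 0.44827548 -0.11090818  0.19440834]
```

View pics/c1.png

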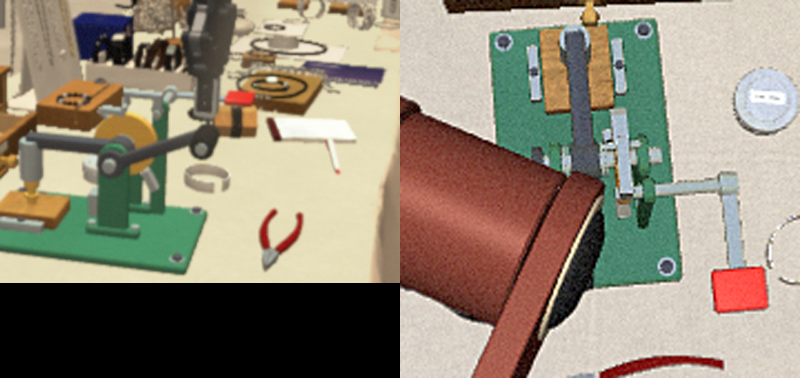

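The fingertips (crop 205,115) are right above the roller (203,141) and clear of everything else. Now I'll make contact gently.

Emit:
jog_arm(deltas=[[0,0,0,0,0,0.4,0],[0,0,0,0,0,0.4,0],[0,0,0,0,0,0.4,0],[0,0,0,0,0,0.2,0],[0,0,0,0,0,0.2,0],[0,0,0,0,0,0,0]])

```text
t: 3.28
tool_pos: [0.4485, -0.1103, 0.1782]
tool_rot: [-3.141, 0.0, -0.003]
contact_force: [-0.3, 1.3, 6.9]
opening: 0.0001
```

Emit:
jog_arm(deltas=[[0,0,0,0,0,0.2,0],[0,0,0,0,0,0.2,0],[0,0,0,0,0,0,0]])

```text
t: 3.53
tool_pos: [0.4487, -0.1103, 0.1746]
tool_rot: [-3.141, 0.0, -0.004]
contact_force: [-0.2, 2.0, 7.1]
opening: -0.0002
```

Emit:
jog_arm(deltas=[[0,0,0,-0.15,0,0.4,0],[0,0,0,-0.15,0,0.4,0],[0,0,0,-0.15,0,0.4,0],[0,0,0,-0.1,0,0.4,0],[0,0,0,-0.1,0,0.4,0],[0,0,0,-0.1,0,0.4,0],[0,0,0,-0.1,0,0.4,0],[0,0,0,-0.05,0,0.4,0],[0,0,0,0,0,0.4,0],[0,0,0,0,0,0.4,0],[0,0,0,0,0,0.3,0],[0,0,0,0,0,0.2,0]])

```text
t: 4.53
tool_pos: [0.4405, -0.1109, 0.1306]
tool_rot: [3.14, -0.0, 0.007]
contact_force: [-0.1, 1.6, 10.3]
opening: -0.0004
```

Emit:
jog_arm(deltas=[[0,0,0,0,0,0.1,0],[0,0,0,0,0,0,0]])

```text
t: 4.7
tool_pos: [0.4405, -0.1109, 0.1296]
tool_rot: [3.14, -0.0, 0.006]
contact_force: [-1.5, 1.2, 8.8]
opening: 0.0002
```

Emit:
jog_arm(deltas=[[0,0,0,0,0,0.1,0],[0,0,0,0,0,0.1,0],[0,0,0,0,0,0,0]])

```text
t: 4.95
tool_pos: [0.4407, -0.1109, 0.1279]
tool_rot: [3.14, -0.0, 0.007]
contact_force: [-1.6, 1.9, 8.6]
opening: 0.0002
```

Emit:
jog_arm(deltas=[[0,0,0,0,0,0.1,0],[0,0,0,0,0,0.1,0],[0,0,0,0,0,0.1,0],[0,0,0,0,0,0,0]])

```text
t: 5.28
tool_pos: [0.4408, -0.1109, 0.125]
tool_rot: [3.14, -0.001, 0.008]
contact_force: [-0.4, 1.6, 9.4]
opening: 0.0002
```

Emit:
jog_arm(deltas=[[0,0,0,0,0,0.1,0],[0,0,0,0,0,0.1,0],[0,0,0,0,0,0.1,0],[0,0,0,0,0,0,0]])

```text
t: 5.62
tool_pos: [0.4409, -0.1109, 0.122]
tool_rot: [3.14, -0.0, 0.008]
contact_force: [-0.8, 2.0, 9.7]
opening: 0.0001
```

Emit:
jog_arm(deltas=[[0,0,0,0,0,0.1,0],[0,0,0,0,0,0.1,0],[0,0,0,0,0,0.1,0],[0,0,0,0,0,0,0]])

```text
t: 5.95
tool_pos: [0.441, -0.1109, 0.1191]
tool_rot: [3.14, -0.001, 0.008]
contact_force: [-0.3, 2.1, 9.7]
opening: 0.0
```

Emit:
jog_arm(deltas=[[0,0,0,0,0,0.1,0],[0,0,0,0,0,0.1,0],[0,0,0,0,0,0.1,0],[0,0,0,0,0,0,0]])

```text
t: 6.28
tool_pos: [0.4409, -0.1109, 0.1159]
tool_rot: [3.14, -0.0, 0.008]
contact_force: [0.3, 1.7, 10.2]
opening: 0.0
```

Emit:
jog_arm(deltas=[[0,0,0,0,0,0.1,0],[0,0,0,0,0,0.1,0],[0,0,0,0,0,0.1,0],[0,0,0,0,0,0,0]])

```text
t: 6.62
tool_pos: [0.4412, -0.1109, 0.1133]
tool_rot: [3.141, -0.0, 0.009]
contact_force: [-1.4, 1.8, 9.9]
opening: -0.0001
```

Emit:
jog_arm(deltas=[[0,0,0,0,0,0.1,0],[0,0,0,0,0,0.1,0],[0,0,0,0,0,0.1,0],[0,0,0,0,0,0,0]])

```text
t: 6.95
tool_pos: [0.4411, -0.1109, 0.1102]
tool_rot: [3.14, -0.0, 0.008]
contact_force: [-0.3, 1.3, 9.5]
opening: 0.0
```

Emit:
jog_arm(deltas=[[0,0,0,0.02,0,0.1,0],[0,0,0,0.02,0,0.1,0],[0,0,0,0.02,0,0.1,0],[0,0,0,0,0,0,0]])

```text
t: 7.28
tool_pos: [0.4416, -0.1109, 0.107]
tool_rot: [3.141, -0.0, 0.008]
contact_force: [-0.2, 1.6, 10.2]
opening: 0.0001
```

Emit:
jog_arm(deltas=[[0,0,0,0.03,0,0.1,0],[0,0,0,0.03,0,0.1,0],[0,0,0,0.03,0,0.1,0],[0,0,0,0,0,0,0]])

```text
t: 7.62
tool_pos: [0.4425, -0.1108, 0.1039]
tool_rot: [3.141, -0.0, 0.008]
contact_force: [0.3, 2.8, 11.0]
opening: -0.0004
```

Emit:
jog_arm(deltas=[[0,0,0,0.03,0,0.1,0],[0,0,0,0.03,0,0.1,0],[0,0,0,0,0,0,0]])

```text
t: 7.87
tool_pos: [0.4431, -0.1108, 0.102]
tool_rot: [3.141, -0.001, 0.008]
contact_force: [-0.0, 3.3, 10.1]
opening: -0.0
```

Emit:
jog_arm(deltas=[[0,0,0,0.03,0,0.1,0],[0,0,0,0.03,0,0.1,0],[0,0,0,0.02,0,0.05,0],[0,0,0,0,0,0,0]])

```text
t: 8.2
tool_pos: [0.4439, -0.1107, 0.0995]
tool_rot: [3.141, -0.001, 0.008]
contact_force: [0.3, 1.7, 9.6]
opening: 0.0001
```

Emit:
jog_arm(deltas=[[0,0,0,0.03,0,0.1,0],[0,0,0,0.03,0,0.1,0],[0,0,0,0.02,0,0.05,0],[0,0,0,0,0,0,0]])

```text
t: 8.53
tool_pos: [0.4446, -0.1106, 0.0968]
tool_rot: [3.141, -0.001, 0.007]
contact_force: [0.0, 3.1, 10.1]
opening: -0.0003
```

Emit:
jog_arm(deltas=[[0,0,0,0.03,0,0.1,0],[0,0,0,0.03,0,0.1,0],[0,0,0,0.02,0,0.05,0],[0,0,0,0,0,0,0]])

```text
t: 8.87
tool_pos: [0.4455, -0.1106, 0.0944]
tool_rot: [3.141, -0.001, 0.007]
contact_force: [0.7, 3.2, 10.3]
opening: 0.0002
```

Emit:
jog_arm(deltas=[[0,0,0,0.04,0,0.1,0],[0,0,0,0.04,0,0.1,0],[0,0,0,0.02,0,0.05,0],[0,0,0,0,0,0,0]])

```text
t: 9.2
tool_pos: [0.447, -0.1105, 0.0927]
tool_rot: [-3.141, 0.001, -0.009]
contact_force: [-0.9, 4.8, 13.6]
opening: 0.0001
```

Emit:
jog_arm(deltas=[[0,0,0,0.02,0,0.05,0],[0,0,0,0,0,0,0]])

```text
t: 9.37
tool_pos: [0.4473, -0.1105, 0.0924]
tool_rot: [-3.141, 0.001, -0.009]
contact_force: [-1.2, 4.6, 15.5]
opening: -0.0003
```

Emit:
jog_arm(deltas=[[0,0,0,0.02,0,0.05,0],[0,0,0,0,0,0,0]])

```text
t: 9.53
tool_pos: [0.4477, -0.1105, 0.0922]
tool_rot: [-3.141, 0.001, -0.01]
contact_force: [-0.7, 3.6, 16.1]
opening: 0.0001
```

Emit:
jog_arm(deltas=[[0,0,0,0.01,0,0.04,0],[0,0,0,0,0,0,0]])

```text
t: 9.7
tool_pos: [0.4479, -0.1105, 0.0919]
tool_rot: [-3.141, 0.001, -0.01]
contact_force: [-1.5, 5.9, 16.0]
opening: 0.0002
```

Force has levelled at 16 N, so it is in the buffer. I'll ease up slowly to see whether the sear holds it.

Emit:
jog_arm(deltas=[[0,0,0,-0.02,0,-0.1,0],[0,0,0,-0.02,0,-0.1,0],[0,0,0,-0.02,0,-0.1,0],[0,0,0,-0.02,0,-0.1,0],[0,0,0,-0.02,0,-0.1,0],[0,0,0,-0.02,0,-0.1,0],[0,0,0,-0.02,0,-0.1,0],[0,0,0,0,0,0,0]])

```text
t: 10.37
tool_pos: [0.4454, -0.1106, 0.0975]
tool_rot: [3.141, -0.001, 0.007]
contact_force: [-0.4, 2.2, 9.9]
opening: 0.0001
```

Emit:
jog_arm(deltas=[[0,0,0,-0.02,0,-0.1,0],[0,0,0,0,0,0,0]])

```text
t: 10.53
tool_pos: [0.4448, -0.1106, 0.098]
tool_rot: [3.141, -0.001, 0.006]
contact_force: [-0.6, 2.2, 6.5]
opening: -0.0001
```

Force is dropping, so the sear is taking the load.

Emit:
jog_arm(deltas=[[0,0,0,-0.02,0,-0.1,0],[0,0,0,0,0,0,0]])

```text
t: 10.7
tool_pos: [0.4443, -0.1106, 0.0985]
tool_rot: [3.141, -0.0, 0.005]
contact_force: [0.5, 1.7, 5.1]
opening: 0.0003
```

Emit:
jog_arm(deltas=[[0,0,0,0,0,-0.1,0],[0,0,0,0,0,-0.1,0],[0,0,0,0,0,-0.1,0],[0,0,0,0,0,0,0]])

```text
t: 11.03
tool_pos: [0.4427, -0.1104, 0.0996]
tool_rot: [3.142, -0.001, -0.001]
contact_force: [0.2, 0.2, 0.8]
opening: -0.0002
```

The force is gone and the sear holds. I'll lift clear and go over the pedal.

Emit:
jog_arm(deltas=[[0,0,0,0,0,-0.5,0],[0,0,0,0,0,-1.5,0],[0,0,0,0,0,-2.5,0],[0,0,0,0,0,-2.5,0],[0,0,0,0,0,-2.5,0],[0,0,0,0,0,-2.0,0],[0,0,0,0,0,-0.5,0],[0,0,0,0.1,2.5,0,0],[0,0,0,0.1,2.5,0,0],[0,0,0,0.1,2.5,0,0],[0,0,0,0.1,2.5,0,0],[0,0,0,0.1,2.5,0,0]])

```text
t: 12.03
tool_pos: [0.4473, -0.2362, 0.2183]
tool_rot: [-3.14, 0.001, 0.003]
contact_force: [0.1, -0.4, -0.2]
opening: -0.0
```

Emit:
jog_arm(deltas=[[0,0,0,0.1,2.5,0,0],[0,0,0,0,1.9,0,0],[0,0,0,0,0,0,0],[0,0,0,0,0,1.0,0],[0,0,0,0,0,1.0,0],[0,0,0,0,0,1.0,0],[0,0,0,0,0,0,0],[0,0,0,0,0,0,0]])

```text
t: 12.7
tool_pos: [0.4483, -0.278, 0.1881]
tool_rot: [-3.14, -0.001, 0.004]
contact_force: [-1.0, -0.1, 0.8]
opening: -0.0
```

```bash
python3 - <<'E'
from h import *
a=vision.get_image("side")[0][120:290,200:440,::-1];b=vision.get_image("top")[0][110:280,200:380,::-1]
a=cv2.resize(a,(400,283),interpolation=2);b=cv2.resize(cv2.convertScaleAbs(b,alpha=1.8),(400,378),interpolation=2)
c=np.zeros((378,800,3),np.uint8);c[:283,:400]=a;c[:,400:]=b;cv2.imwrite("pics/c2.png",c)
print(ctrl.get_obs()['contact_force'],ctrl.get_obs()['tool_pos'])
E
```

```text
[-0.22599036 -0.182891    1.10951185] [ 0.44907585 -0.27894897  0.18993972]
```

View pics/c2.png

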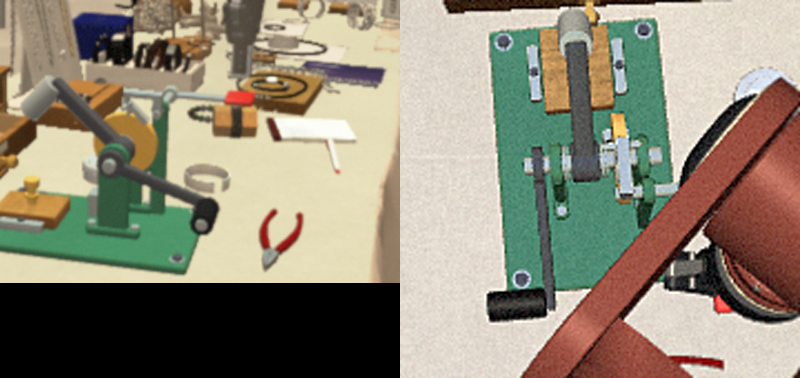

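The hammer stands cocked by itself, with its head raised at crop (35,95) and the roller low at (203,215). The tips are above the red pedal, so I'll press it.

Emit:
jog_arm(deltas=[[0,0,0,0,0,0.7,0],[0,0,0,0,0,0.7,0],[0,0,0,0,0,0.5,0],[0,0,0,0,0,0.2,0],[0,0,0,0,0,0.2,0],[0,0,0,0,0,0.2,0],[0,0,0,0,0,0,0]])

```text
t: 13.38
tool_pos: [0.4488, -0.2794, 0.1653]
tool_rot: [-3.141, 0.001, 0.001]
contact_force: [-2.7, 2.1, 3.8]
opening: -0.0001
```

Emit:
jog_arm(deltas=[[0,0,0,0,0,0.1,0],[0,0,0,0,0,0.1,0],[0,0,0,0,0,0.1,0],[0,0,0,0,0,0,0]])

```text
t: 13.72
tool_pos: [0.4489, -0.2796, 0.163]
tool_rot: [3.141, -0.001, -0.0]
contact_force: [-3.0, 1.5, 5.8]
opening: -0.0003
```

Emit:
jog_arm(deltas=[[0,0,0,0,0,0.1,0],[0,0,0,0,0,0.1,0],[0,0,0,0,0,0.1,0],[0,0,0,0,0,0,0]])

```text
t: 14.05
tool_pos: [0.4489, -0.2796, 0.1603]
tool_rot: [3.141, -0.0, -0.001]
contact_force: [-4.3, 2.1, 7.7]
opening: -0.0001
```

Emit:
jog_arm(deltas=[[0,0,0,0,0,0.1,0],[0,0,0,0,0,0.1,0],[0,0,0,0,0,0,0]])

```text
t: 14.3
tool_pos: [0.4494, -0.2798, 0.1574]
tool_rot: [3.14, -0.001, 0.002]
contact_force: [0.3, -1.2, 0.1]
opening: 0.0001
```

The force dropped suddenly, so it has tripped. I'll lift away and look.

Emit:
jog_arm(deltas=[[0,0,0,0,0,-0.5,0],[0,0,0,0,0,-1.0,0],[0,0,0,0,0,-2.0,0],[0,0,0,0,0,-2.5,0],[0,0,0,0,0,-2.5,0],[0,0,0,0,0,-1.0,0],[0,0,0,-1.0,2.5,0,0],[0,0,0,-1.0,2.5,0,0],[0,0,0,-1.0,2.5,0,0],[0,0,0,-1.0,2.5,0,0],[0,0,0,0,0,0,0],[0,0,0,0,0,0,0]])

```text
t: 15.3
tool_pos: [0.4083, -0.3801, 0.2515]
tool_rot: [-3.141, 0.004, 0.0]
contact_force: [0.1, 0.3, 1.4]
opening: 0.0
```

```bash
python3 - <<'E'
from h import *
s=vision.get_image("side")[0][...,::-1];t=vision.get_image("top")[0][...,::-1]
s0=cv2.imread("pics/side0.png")
f=lambda x:cv2.resize(x[190:270,180:345],(400,194),interpolation=2)
c=np.zeros((600,800,3),np.uint8);c[:194,:400]=f(s0);c[:194,400:]=f(s)
c[200:,:540]=cv2.convertScaleAbs(cv2.resize(t,(540,400)),alpha=1.6);c[200:400,540:]=cv2.resize(s[140:290,240:440],(260,200))
cv2.imwrite("pics/c3.png",c)
print(ctrl.get_obs()['contact_force'],ctrl.get_obs()['tool_pos'])
E
```

```text
[ 0.01379658 -0.17725501 -0.36293535] [ 0.40897737 -0.37888331  0.25156567]
```

View pics/c3.png

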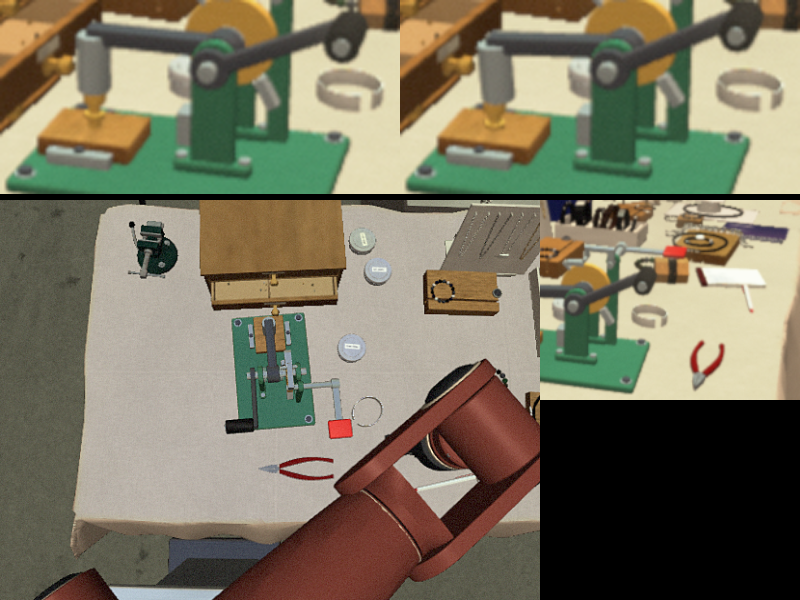

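After the blow the hammer head sits lower and the pin's collar is close to the block. The bystanders have not moved. I'll put a number on the pin's travel by comparing the head's image shift with the prediction for -0.08 rad.

```bash
python3 - <<'E'
from h import *
s0=cv2.imread("pics/side0.png");s=vision.get_image("side")[0][...,::-1].copy()
def sh(c,h):
    x,y=c;T=s0[y-h:y+h,x-h//1:x+h];r=cv2.matchTemplate(cv2.resize(s[y-h-10:y+h+10,x-h-10:x+h+10],None,fx=8,fy=8,interpolation=2),cv2.resize(T,None,fx=8,fy=8,interpolation=2),5)
    _,v,_,m=cv2.minMaxLoc(r);return v,(np.array(m)/8-10)
ps=np.array([.5514,-.1664,0]);yaw=.065;R=np.array([[np.cos(yaw),-np.sin(yaw),0],[np.sin(yaw),np.cos(yaw),0],[0,0,1]])
W=lambda x,y,z:ps+R@[x,y,z]
print("head",sh((219,217),9),"roller",sh((323,206),8),"bangle",sh((323,227),12),"pliers",sh((369,262),14),"cheek/base",sh((268,245),12))
for a in(0,-.02,-.04,-.06,-.08):
    rl=.42-a;p=lambda q:proj("side",q)[0]
    print(a,"head",p(W(.1,0,.08+.1*a))-p(W(.1,0,.08)),"roller",p(W(-.11*np.cos(rl),.087,.1+.11*np.sin(rl)))-p(W(-.11*np.cos(.42),.087,.1+.11*np.sin(.42))))
t0=cv2.imread("pics/top0.png");t=vision.get_image("top")[0][...,::-1].copy()
s0,s=t0,t;print("tin",sh((365,155),17),"bangle top",sh((380,222),18),"pliers top",sh((300,283),20))
E
```

```text
head (0.8799047470092773, array([1.25 , 2.875])) roller (0.9686017036437988, array([-1.875, -4.375])) bangle (0.9312976002693176, array([0., 0.])) pliers (0.9993019104003906, array([0., 0.])) cheek/base (0.9967027306556702, array([0., 0.]))
0 head [0. 0.] roller [0. 0.]
-0.02 head [0.01459799 1.00908774] roller [-0.51055254 -1.24849366]
-0.04 head [0.02917474 2.01683036] roller [-1.04703085 -2.48990516]
-0.06 head [0.0437303  3.02323064] roller [-1.60923259 -3.7236604 ]
-0.08 head [0.05826473 4.02829134] roller [-2.19694173 -4.94918743]
tin (0.9812914133071899, array([0., 0.])) bangle top (0.9816028475761414, array([0., 0.])) pliers top (0.9931663870811462, array([0., 0.]))
```

The shift suggests about -0.07 rad, which is a little ambiguous. I'll do a finer check with averaged frames and a close crop of the pin collar.

```bash
python3 - <<'E'
from h import *
s0=cv2.imread("pics/side0.png");s=np.mean([vision.get_image("side")[0][...,::-1].astype(float) for _ in range(6)],0).astype(np.uint8)
cv2.imwrite("pics/side_end.png",s)
g=lambda x:cv2.cvtColor(x,6)
for nm,(x0,y0,x1,y1) in dict(roller=(313,195,333,217),lever=(285,195,333,217),headtop=(208,198,250,222),headonly=(211,200,227,228)).items():
    m=np.zeros(s0.shape[:2],np.uint8);m[y0:y1,x0:x1]=255
    c=((x0+x1)/2,(y0+y1)/2)
    W=np.float32([[1,0,0],[0,1,0]])
    for mode in(cv2.MOTION_TRANSLATION,cv2.MOTION_EUCLIDEAN):
        try:
            r,Wm=cv2.findTransformECC(g(s0),g(s),W.copy(),mode,(3,300,1e-7),m,3)
            print(nm,mode,round(r,3),Wm@[*c,1]-c,"rot",np.arctan2(Wm[1,0],Wm[0,0]))
        except cv2.error as e:print(nm,mode,'fail')
f=lambda x:cv2.resize(x[195:265,190:240],(400,560),interpolation=2)
cv2.imwrite("pics/pin.png",np.hstack([f(s0),f(s)]))
E
```

```text
roller 0 0.939 [-1.86757636 -4.33328962] rot 0.0
roller 1 fail
lever 0 0.93 [-1.07202363 -3.60005069] rot 0.0
lever 1 0.94 [-1.31500334 -3.3137241 ] rot -0.08521417
headtop 0 0.94 [0.22197069 2.41948032] rot 0.0
headtop 1 0.953 [0.48302345 2.8119222 ] rot -0.06566882
headonly 0 0.894 [0.66532528 3.61627936] rot 0.0
headonly 1 0.907 [1.713765   3.45558198] rot -0.15516168
```

View pics/pin.png

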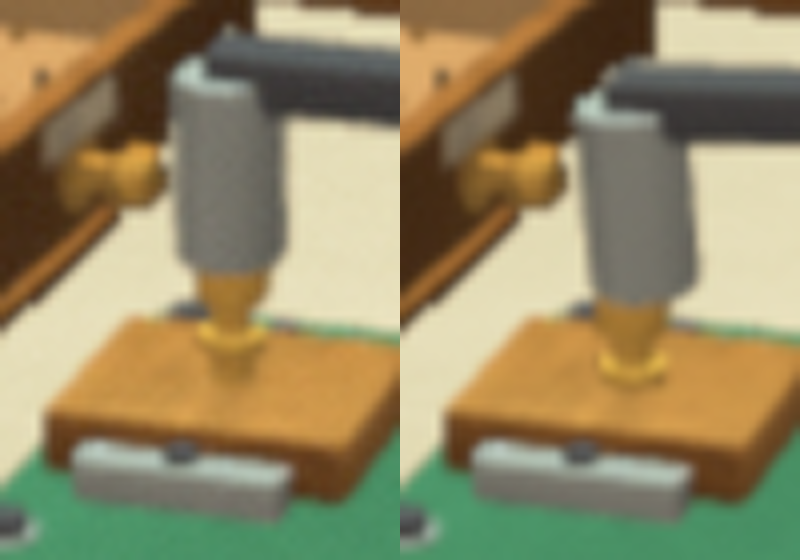

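```bash
python3 - <<'E'
from h import *
s0=cv2.imread("pics/side0.png").astype(float);s=cv2.imread("pics/side_end.png").astype(float)
up=lambda x:cv2.resize(x,None,fx=1,fy=10,interpolation=cv2.INTER_CUBIC)
for x0,x1,y0,y1 in((215,223,225,238),(215,223,226,237),(216,222,232,238),(214,223,222,233)):
    a=up(s0[y0-4:y1+10,x0:x1])[40:40+(y1-y0)*10]
    b=up(s[y0-4:y1+10,x0+0:x1+0]);best=[]
    for dx in(-1,0,1):
        b=up(s[y0-4:y1+10,x0+dx:x1+dx]).astype(np.float32)
        r=cv2.matchTemplate(b,a.astype(np.float32),5);_,v,_,m=cv2.minMaxLoc(r);best.append((round(v,3),dx,m[1]/10-4))
    print((y0,y1),max(best))
# pin travel prediction and cheek-height sensitivity
for z in(.05,.058):
  print(proj("side",[[.651,-.16,z],[.651,-.16,z-.008]])[:,1],proj("side",[.651,-.16,z]))
print("yellow rows",[(im[225:248,215:223,2]-im[225:248,215:223,0]).mean(1).round().tolist() for im in(s0,s)])
E
```

```text
(225, 238) (0.853, 1, 4.0)
(226, 237) (0.814, 1, 4.0)
(232, 238) (0.865, 0, 4.0)
(222, 233) (0.788, 1, 3.8)
[230.5741148  234.52297818] [[220.9770398 230.5741148]]
[226.60434072 230.5741148 ] [[220.91999962 226.60434072]]
yellow rows [[12.0, 11.0, 12.0, 24.0, 68.0, 104.0, 104.0, 96.0, 82.0, 76.0, 101.0, 128.0, 130.0, 116.0, 109.0, 111.0, 113.0, 116.0, 123.0, 124.0, 126.0, 127.0, 128.0], [13.0, 13.0, 12.0, 12.0, 13.0, 12.0, 16.0, 36.0, 77.0, 104.0, 106.0, 107.0, 108.0, 112.0, 120.0, 131.0, 130.0, 116.0, 115.0, 123.0, 126.0, 127.0, 127.0]]
```

The pin moved 4.0 px, and 8 mm should give 3.97 px, so the pin is home. Handing in.

```bash
python3 -c "
from station import ctrl
o=ctrl.get_obs();print(o['t'],o['contact_force']);print(ctrl.finish_job())"
```

```text
15.8 [0.96959845 0.19765811 0.68720913]
the job is handed in; nothing more can be done
None
```

The hammer was cocked and tripped, and the blow appears to have driven the pin fully home. I handed the job in at 15.8 s with the robot touching nothing.

- **Cocking:** I pressed the roller down by feel. Resistance was about 7–11 N, then rose to a peak reading of 16.1 N on the buffer. When I eased off, the force dropped to zero with the roller still low. The camera showed the hammer staying cocked by itself.
- **Tripping:** The pedal let go at a reading of about 8 N. Forces were read only at the end of each short step, so brief higher values between readings are possible.
- **Pin:** The collar moved 4.0 px in the side view, and 8 mm should give 3.97 px. The collar now sits on the block.
- **Bystanders:** The tin, pliers and bangle showed no shift in the images.
- **Disagreement:** Tracking the roller gave about -0.07 rad of hammer travel instead of the expected -0.08. I trusted the direct view of the pin collar instead, because the roller's template match is affected by its rotation.

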